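# Snap ring onto the tap column of a tea-kettle station

### The arm

A 6-joint arm with a two-finger parallel gripper is mounted at the origin on the work surface. World frame = base frame: x ahead of the robot, y to its left, z up, the work surface at z = 0. Lengths are in m, angles in rad, forces in N, time in s.
With the tool pointing down it reaches from about 0.35 to 0.85 m from the base axis. Payload 8.1 kg.
Tool frame: the origin (TCP) lies where the fingers leave the gripper's body, on its centre line; the fingertips stand 84 mm ahead of it and the grasp point (between the pads) lies 65 mm ahead of it; z points along the fingers, y is the line along which they close (so a half turn about z gives the same grasp; the last joint's range is limited). The gripper opens to 93 mm and grips with 3 to 60 N. Pads are 15 mm wide; open, the fingers measure 128 mm over their backs; the gripper's body (75 mm by 188 mm) begins 65 mm behind the grasp point.
Start: joints at [-1.333, 0.13, 1.488, -0, 1.523, -0.085], TCP at [0.19, -0.569, 0.303] pointing down, gripper open.
Joint ranges: [-2.96, 2.96], [-0.89, 2.26], [0.02, 2.5], [-1.34, 4.48], [0, 2.73], [-2.66, 2.66]. Speed limits (rad/s): [2.39, 2.39, 2.79, 3.14, 3.14, 3.14].

### API

Orientations are given as a rotation vector (axis times angle).
In Python, from plant import robot gives the robot as it stands.
- The arm moves only by the shell command python3 -m jog 'ROWS' [FORCE]. ROWS is text: rows parted by semicolons, each of 5 numbers parted by spaces: the opening, from 0 (shut) to 1 (fully open), then the shift along the tool's x, y, z in m, then the turn about the tool's z in degrees. A call has 1 to 10 rows; each row shifts and turns the commanded pose from where the row before left it, along the tool's axes as they then stand; what a row does not reach is not made up. A row lasts 1/12 s, in which the tool goes at most 41.7 mm and 7.16 degrees, less where a joint would pass 70% of its speed; a pose out of reach is approached as far as the arm can. A call with a gripper value outside its range is refused whole. The fingers move at their own pace and stop on an object; FORCE is the grip in N (left out, the last holds). Time passes only in rows, so rows that do not move let the fingers close. It gives the time, the measured TCP pose, the force, the opening and the grip force at its end, in the units of the state.
- robot.read_state(): the state, without advancing time (a new reading comes with each control period).
- robot.read_camera(name): name is "scene" or "top"; returns a dict with "color" (400x640x3 uint8, red, green, blue), "intrinsics" (3x3 intrinsics, pixels), "k1" (the pictures are not rectified: a ray, as slopes to the right and down, at radius r is drawn at 1 + k1 r^2 times it, then the intrinsics apply), "pose" (4x4, takes a point from camera to world coordinates). Camera axes: x right, y down, z forward; pixel columns grow to the right and rows downward; lengths in m; the calibration is good to about 2 mm. A picture is of the moment at which its call begins. There is no depth.
- robot.close_job(): hands the job in; it is judged then, once.
The state is a dict: "t": time; "q": joint angles; "dq": joint speeds; "joint_torque": joint torques, N m; "tool_pos": TCP position; "orientation": TCP orientation; "force": force on the tool from outside, world axes, zero at the start; "wrist_torque": the same for the moment, N m; "opening": finger opening in m; "gripper_force": force on a finger pad.
Only numpy, scipy, OpenCV 4.12 (cv2) and the standard library are available. Lean on these libraries where they do the work, as an engineer would, in place of code of your own. Each camera call takes 0.05 s, during which the arm holds its last target. There are 200 camera calls.

### The job

Fold both long flaps of the spare-part carton well back, past upright, so that you can get at the snap ring. Take the snap-ring pliers out of the tool block, set their two pins into the ring's eyes, squeeze to spread the ring and, carrying it on the pliers only, slide it over the end of the kettle station's tap column down level with the groove, lying flat on or just above the washer. Finish there while still holding: keep the pliers squeezed so that the ring stays spread around the groove, and do not let go; leave the tea things and the dome cap where they are.

Things in the scene. Friction and masses are not known exactly. Their poses are not given: they have to be found in the camera images.
- flap_left (a joint): Carton's +y long flap, 164 x 65 mm, 4 mm board, hinged on the carton's +y rim along the carton's x axis. 0 = shut, level over the mouth; grows as it swings up and outward; 1.57 = upright, 2.7 = thrown right back (end). Starts ajar, 0.85 to 1.2. The crease is stiff enough to stay where it is left; a push of under 1 N moves it.
- flap_right (a joint): Carton's -y long flap, mirror image of the left one: hinged on the -y rim, 0 = shut, grows as it swings up and outward, starts ajar at 0.85 to 1.2, stays where left.
- carton: Shipping carton, fixed in place, 170 (x) x 140 (y) x 70 mm high, brown board 4 mm. Origin: centre of its underside; z up; flaps hinge at y = +70 and -70 mm, z = 70 mm. The two short flaps already hang folded down outside. Inside, a pale level packing pad fills it up to z = 44 mm; the snap ring lies flat on the pad.
- ring: Steel external snap ring, 5 mm thick, lying flat. Origin: centre of the bore, on the underside; z up. Relaxed bore 34 mm, outside 44 mm. The gap faces its -x; beside it two lugs each with a round eye 8.4 mm wide (lug 13.6 mm) at x = -24, y = +11 and -11 mm, through the full thickness. About 30 g.
- ring_l (a joint): How far each arm of the ring is spread (rad, both arms move alike); 0 = relaxed, end of travel 0.4. At 0.27, where the pliers reach their stop, the eyes stand at about x = -22, y = +-22 mm in the ring's frame and a 40 mm circle fits in the bore; 36 mm fits from about 0.12. It springs shut: about 6 N at each eye at 0.27.
- bore (a point): Point on the ring's underside, x = -3.5 mm in the ring's frame: the middle of the bore when the ring is fully spread by the pliers (0.27 rad). Bring this point onto the column's axis. Axes as the ring's.
- pliers: External snap-ring pliers, 0.15 kg, standing upright, nose down, in the tool block, only gravity holding them. Origin: pivot, z up along the tool (pin ends at z = -73 mm, handles up to +92 mm), y = the line along which handles and tips open. Squeezing the handles together spreads the tips; a spring (8 N at the grips) opens the handles again. Both faces (+x, -x) are alike.
- pliers_grip (a point): Centre between the two black handles where they are squeezed, 60 mm above the pivot. Handles 12 mm wide (x), reaching 32 mm above and 28 mm below. Relaxed they measure 65 mm across their backs (y) here; squeezed to the stop 39 mm (20 to 25 N with the ring on, 12 N without). They splay upward: at their tops, 71 mm relaxed.
- pliers_l (a joint): How far each half of the pliers is turned (rad, both alike): 0 = relaxed, 0.215 = squeezed to the built-in stop. Each pin moves out by 72 mm x this value, from y = +-10 mm at 0 to +-25 mm at the stop (and rises 3 mm towards the pivot, lifting the ring with it); each handle moves in by 60 mm x this value at pliers_grip. From 0 to 0.04 (fingers about 63 mm apart) the pins fit the eyes of the relaxed ring.
- pliers_tips (a point): Middle point between the ends of the two pins while relaxed, 73 mm below the pivot. Pins 3.4 mm thick, 5 mm long, tapered at the end; above each a flat shoulder 8 x 7.5 mm which rests on the lug when the pin is fully in its eye (pin ends then flush with the ring's underside). The nose above is 8 mm thick (x).
- tool_block: Fixed wooden tool block 62 x 100 x 87 mm; origin: centre of its underside. The pliers' joint, an 18 x 24 mm block, sits loosely in a 7 mm deep seat in its top; the nose hangs in a slot with room to spread. Lift the pliers straight up by 75 mm to clear it.
- groove (a point): On the axis of the upright steel column of the kettle station, at the bottom of its groove = top of the 50 mm wide washer under it, 88 mm above the table. z up. Column 36 mm thick; groove 33 mm thick, 7 mm high; above it 12 mm of full column, then a 6 mm taper to 27 mm; its top is 25 mm above this point. The spout below stays under the washer.
- station: Kettle station, fixed: black glass and steel base 210 (x) x 300 (y) x 50 mm, origin: centre of its underside. Heating plate at y = -55 mm, the tap column with its swivelling spout at y = +95 mm.
- dome_cap: Steel dome cap, 46 mm across, 26 mm high, lying in the far (+x) end of the carton. Leave alone. Origin: centre of its underside.
- kettle: Steel kettle, 140 mm across, 156 mm high, standing on the heating plate of the station. Leave alone. Origin: centre of its underside.
- pitcher: Glass pitcher with handle, 80 mm across, 95 mm high. Leave alone. Origin: centre of its underside.
- gaiwan: White lidded tea bowl on a saucer, 112 mm across, 96 mm high. Leave alone. Origin: centre of its underside.
- cup0: White tea cup, 62 mm across, 42 mm high. Leave alone. Origin: centre of its underside.
- cup1: Another white tea cup of the same size. Leave alone. Origin: centre of its underside.
- strainer: Steel tea strainer, bowl 74 mm across and 40 mm high, handle to 100 mm along its x. Leave alone. Origin: centre of the bowl's underside.
Mind the look-alikes: they are no part of the job. What is shaped like the carton but blue is not meant.

How it is judged:
By the outcome, as a careful person would: the job done as asked, in the order asked, and still so for the second after the job is handed in, while the arm keeps its last pose, push and grip.
It also fails if it takes over 58 s, if anything falls off the work surface, if the arm or the gripper's body presses on something with over 40 N, if the wrist force passes 120 N, or if a joint passes its speed limit or range.

## Working session

There is one attempt and no reset: what is moved stays moved. The work goes in short steps, Python scripts to look and compute and a shell command to move; the robot and the scene stay as the last step left them, time stands still between calls to the robot, and variables do not carry over. Pictures are saved under pics/ and viewed, at most 10 in all, crops included, and the job is handed in when it is done.

```bash
ls; mkdir -p pics; cat > h.py <<'E'
import numpy as np, cv2
from plant import robot
def snap(n,f):
    c=robot.read_camera(n); cv2.imwrite(f,c["color"][:,:,::-1]); np.savez(f[:-4]+".npz",K=c["intrinsics"],k1=c["k1"],P=c["pose"],im=c["color"]); return c
def ray(f,u,v):
    d=np.load(f[:-4]+".npz"); K=d["K"];P=d["P"];k=float(d["k1"])
    p=np.array([(u-K[0,2])/K[0,0],(v-K[1,2])/K[1,1]]); s=p.copy()
    for _ in range(30): s=p/(1+k*(s@s))
    r=P[:3,:3]@np.r_[s,1]; return P[:3,3],r/np.linalg.norm(r)
def atz(f,u,v,z):
    o,r=ray(f,u,v); return o+r*(z-o[2])/r[2]
def tri(*L):
    A=np.zeros((3,3));b=np.zeros(3);R=[ray(*l) for l in L]
    for o,r in R:
        M=np.eye(3)-np.outer(r,r);A+=M;b+=M@o
    x=np.linalg.solve(A,b); return x,[np.linalg.norm((np.eye(3)-np.outer(r,r))@(x-o)) for o,r in R]
def proj(f,X):
    d=np.load(f[:-4]+".npz"); K=d["K"];P=d["P"];k=float(d["k1"])
    c=P[:3,:3].T@(np.array(X)-P[:3,3]); s=c[:2]/c[2]; s=s*(1+k*(s@s)); return K[0,0]*s[0]+K[0,2],K[1,1]*s[1]+K[1,2]
def crop(f,o,u0,v0,u1,v1,z):
    im=cv2.imread(f)[v0:v1,u0:u1]; cv2.imwrite(o,cv2.resize(im,None,fx=z,fy=z,interpolation=cv2.INTER_CUBIC))
E
python3 - <<'E'
from h import *
for n in("scene","top"):
    c=snap(n,f"pics/{n}0.png"); print(n,c["k1"],c["intrinsics"].round(1).tolist(),c["pose"].round(3).tolist())
s=robot.read_state(); print(s)
a=cv2.imread("pics/scene0.png");b=cv2.imread("pics/top0.png")
E
```

```text
pics
scene -0.11198559105600756 [[465.8, 0.0, 318.0], [0.0, 465.8, 197.0], [0.0, 0.0, 1.0]] [[-0.515, 0.589, -0.623, 1.276], [0.857, 0.353, -0.375, 0.487], [-0.001, -0.727, -0.687, 0.949], [0.0, 0.0, 0.0, 1.0]]
top -0.07400619058000048 [[448.4, 0.0, 321.1], [0.0, 448.4, 199.3], [0.0, 0.0, 1.0]] [[-0.026, -0.996, 0.085, 0.433], [-1.0, 0.025, -0.008, 0.02], [0.006, -0.085, -0.996, 1.379], [0.0, 0.0, 0.0, 1.0]]
{'t': 0.1, 'q': array([-1.33340138e+00,  1.31099957e-01,  1.48915231e+00, -5.75080176e-06,
        1.52301972e+00, -8.54053038e-02]), 'dq': array([-0.00189415, -0.00071087, -0.00386718,  0.00045392,  0.00217102,
       -0.00236834]), 'joint_torque': array([ 2.56320978e-03, -5.61339855e+01, -4.93096983e+01,  7.72124087e-02,
        2.91291723e-02, -2.98138968e-05]), 'tool_pos': array([ 0.19026228, -0.56863985,  0.30179361]), 'orientation': array([-3.09910979e+00, -5.04586264e-01,  2.09158504e-04]), 'force': array([-0.16221057, -0.19273441,  0.70885494]), 'wrist_torque': array([0.00095478, 0.03140192, 0.00586603]), 'gripper_force': 0.0, 'opening': 0.09297863284513583}
```

View pics/scene0.png

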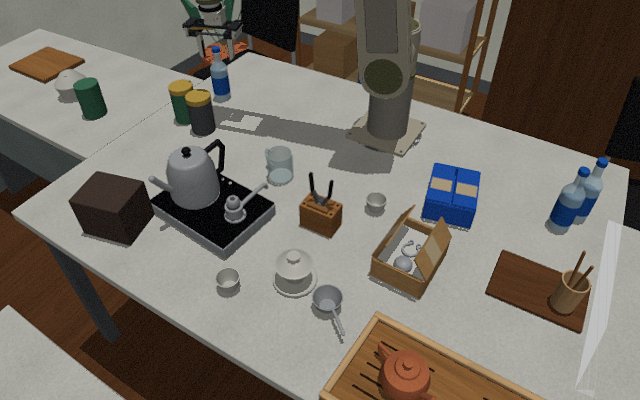

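View pics/top0.png

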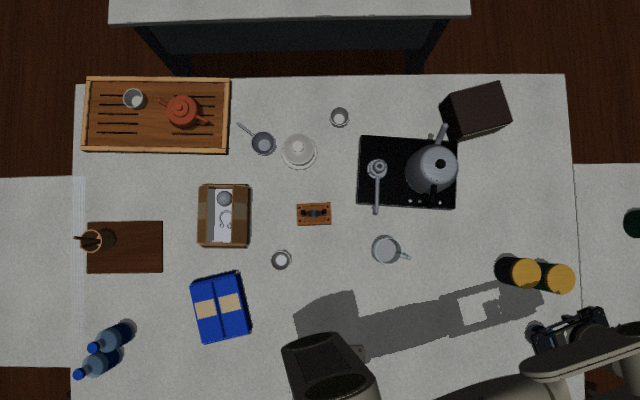

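The brown open carton with the ring is at top (224,215) / scene (410,253). The blue one at top (221,306) / scene (452,195) is the look-alike. The tool block is at top (314,213) / scene (321,213), and the column is at top (376,168) / scene (233,203). I'll confirm these in enlarged crops.

```bash
python3 - <<'E'
from h import *
t=cv2.imread("pics/top0.png");s=cv2.imread("pics/scene0.png")
def z(im,u0,v0,w,h,k): return cv2.resize(im[v0:v0+h,u0:u0+w],None,fx=k,fy=k,interpolation=cv2.INTER_CUBIC)
# 4 panels 400x300
P=[z(t,185,175,80,60*5//4,5)[:300*5//4],z(t,285,190,80,75,5),z(s,365,200,100,100,4)[:375],z(s,290,165,80,75,5)]
a=np.hstack([z(t,190,175,66,80,6),z(s,365,200,100,120,4)])
cv2.imwrite("pics/c1.png",a);print(a.shape)
b=np.hstack([np.vstack([z(t,290,195,50,35,7)[:245],z(t,353,150,50,50,7)]),np.vstack([z(s,293,168,56,72,5)[:, :280],z(s,205,175,56,47,5)])])
cv2.imwrite("pics/c2.png",b);print(b.shape)
E
```

```text
(480, 796, 3)
(595, 630, 3)
```

View pics/c1.png

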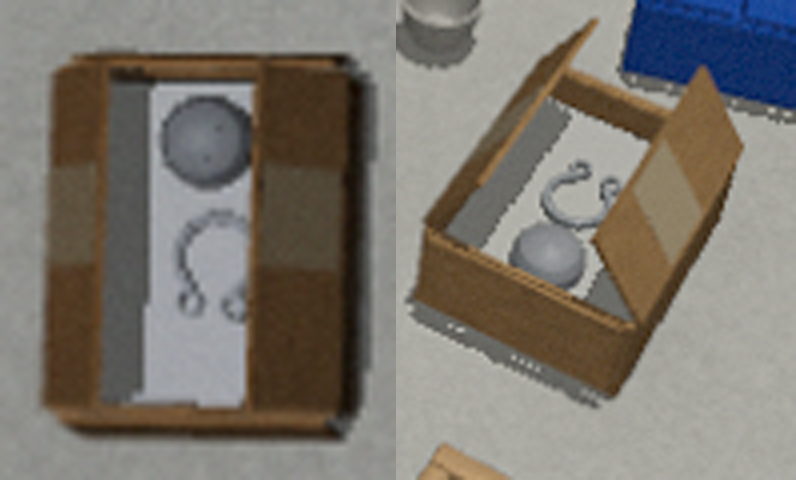

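View pics/c2.png

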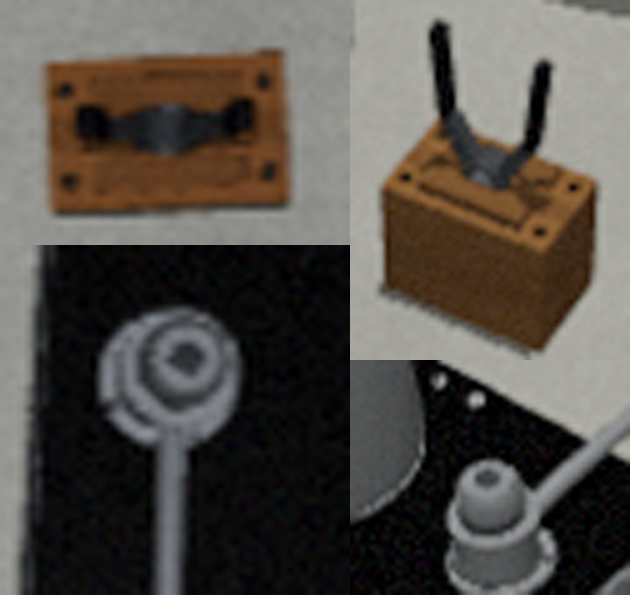

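c1 shows the brown carton with the ring on its pad. The eyes are at top (221.7,225.7) and (229.3,226), scene (410.8,242) and (418.5,246.5), and the gap faces the robot. c2 shows the tool block holes, the handle tops and the column tip (top (379.7,166), scene (232.6,198.6)). Next I triangulate them.

```bash
python3 - <<'E'
from h import *
T="pics/top0.png";S="pics/scene0.png"
np.set_printoptions(precision=4,suppress=True)
a=lambda n,t,s:print(n,*tri((T,*t),(S,*s)))
a("block",(313.75,213.8),(321,204.5))
L=lambda x,y:(x/7+290,y/7+195)
M=lambda x,y:((x-350)/5+293,y/5+168)
# top hole TL is +x,+y ; scene: camera at +x,+y looking -> match by test
for t in [(65,90),(262,82),(268,173),(70,181)]:
  print(atz(T,*L(*t),.087))
for s in [(406,177),(574,188),(541,232)]: print("s",atz(S,*M(*s),.087))
for t in [(92,118),(238,112)]:
  for s in [(438,25),(545,65)]: a("hand",L(*t),M(*s))
a("col",(379.7,166),(232.6,198.6))
for n,t,s in [("eyeL",(221.7,225.7),(418.5,246.5)),("eyeR",(229.3,226),(410.8,242))]: a(n,t,s)
a("eyes mid",(225.5,225.9),(414.7,244.3))
E1=lambda x,y:(x/6+190,y/6+175)
E2=lambda x,y:((x-396)/4+365,y/4+200)
# flap free-edge corners
print("leftflap")
for t in [(108,68),(98,408)]: 
  for s in [(703,68),(598,240)]: a("Lfree",E1(*t),E2(*s))
for t in [(258,62),(247,410)]:
  for s in [(596,22),(480,185)]: a("Rfree",E1(*t),E2(*s))
print("hinges z=.07")
for t in [(55,70),(45,410),(348,66),(340,415)]: print(atz(T,*E1(*t),.07))
for s in [(742,145),(638,326),(565,70),(425,228)]: print("s",atz(S,*E2(*s),.07))
print(atz(T,*E1(207,140),.065))
E
```

```text
block [0.5023 0.0313 0.0728] [np.float64(0.0002912909664213345), np.float64(0.00029129096642128245)]
[0.5196 0.0728 0.087 ]
[ 0.5208 -0.0085  0.087 ]
[ 0.4833 -0.01    0.087 ]
[0.482  0.0715 0.087 ]
s [ 0.5343 -0.0019  0.087 ]
s [0.4957 0.0787 0.087 ]
s [0.533  0.0799 0.087 ]
hand [0.5148 0.037  0.1961] [np.float64(0.025158544745415228), np.float64(0.02515854474541517)]
hand [0.5021 0.0607 0.1704] [np.float64(0.0017534532060112362), np.float64(0.001753453206011264)]
hand [0.5042 0.0019 0.1726] [np.float64(0.001100086994771081), np.float64(0.0011000869947710096)]
hand [0.4927 0.0268 0.1506] [np.float64(0.027078460698424758), np.float64(0.02707846069842469)]
col [ 0.633  -0.1617  0.1069] [np.float64(0.0003576837430212568), np.float64(0.0003576837430212868)]
eyeL [0.4754 0.3078 0.0379] [np.float64(0.0005475818465133205), np.float64(0.0005475818465134026)]
eyeR [0.4737 0.2848 0.0404] [np.float64(0.00016950243625320894), np.float64(0.00016950243625331494)]
eyes mid [0.4744 0.2964 0.0388] [np.float64(0.00031040890411987264), np.float64(0.0003104089041197652)]
leftflap
Lfree [0.5612 0.3306 
[... 302 characters left out ...]
0287] [np.float64(0.038085453341898674), np.float64(0.03808545334189859)]
Rfree [0.5603 0.2663 0.2369] [np.float64(0.03241893431865262), np.float64(0.032418934318652615)]
Rfree [0.586  0.2575 0.12  ] [np.float64(0.00017956254851715262), np.float64(0.00017956254851702276)]
Rfree [0.4229 0.2639 0.1194] [np.float64(0.0007360146424716239), np.float64(0.0007360146424715486)]
Rfree [ 0.4425  0.2534 -0.0199] [np.float64(0.04304671356117025), np.float64(0.043046713561170076)]
hinges z=.07
[0.5907 0.3675 0.07  ]
[0.4244 0.373  0.07  ]
[0.5889 0.2229 0.07  ]
[0.4187 0.2289 0.07  ]
s [0.4287 0.3738 0.07  ]
s [0.5954 0.3689 0.07  ]
s [0.4253 0.2497 0.07  ]
s [0.5927 0.2294 0.07  ]
[0.5547 0.2936 0.065 ]
```

```bash
cat > st.py <<'E'
from h import *
from scipy.spatial.transform import Rotation as R
np.set_printoptions(precision=4,suppress=True)
def st():
    s=robot.read_state(); M=R.from_rotvec(s["orientation"]).as_matrix()
    print("t%.2f"%s["t"],"tcp",s["tool_pos"],"yaw %.2f"%np.degrees(np.arctan2(M[1,0],M[0,0])),"tilt",M[:2,2],"F",s["force"].round(1),"Tq",s["wrist_torque"].round(2),"op %.4f gf %.1f"%(s["opening"],s["gripper_force"]))
    return s,M
def to(p):
    s,M=st(); print("tool delta",M.T@(np.array(p)-s["tool_pos"]))
if __name__=="__main__":
    import sys
    to([float(a) for a in sys.argv[1:4]]) if len(sys.argv)>3 else st()
E
python3 -m jog '0 0 0 0 6.8;0 0 0 0 6.8;0 0 0 0 6.8;0 .024 -.033 0 0;0 .024 -.033 0 0;0 .024 -.033 0 0;0 .024 -.033 0 0;0 .024 -.033 0 0;0 .024 -.033 0 0;0 .024 -.033 0 0' 20
python3 st.py .505 .297 .25
```

```text
t: 0.93
tool_pos: [0.3666, -0.3419, 0.3024]
orientation: [-3.141, 0.053, 0.0]
force: [0.9, 0.2, 0.9]
opening: 0.0309
gripper_force: 0.0
t0.93 tcp [ 0.3666 -0.3419  0.3024] yaw -1.93 tilt [-0.0003  0.0004] F [0.9 0.2 0.9] Tq [ 0.01  0.   -0.07] op 0.0309 gf 0.0
tool delta [ 0.1169 -0.6431  0.0526]
```

```bash
python3 -m jog '0 .011 -.04 0 0;0 .011 -.04 0 0;0 .011 -.04 0 0;0 .011 -.04 0 0;0 .011 -.04 0 0;0 .011 -.04 0 0;0 .011 -.04 0 0;0 .011 -.04 0 0;0 .011 -.04 0 0;0 .011 -.04 0 0' >/dev/null;  python3 -m jog '0 0 -.04 0 0;0 0 -.04 0 0;0 0 -.04 .01 0;0 0 -.04 .01 0;0 0 -.04 .01 0;0 0 -.035 .01 0;0 0 0 .01 0;0 0 0 0 0'
python3 st.py .505 .297 .178
python3 -c "
from h import *
for n in('top','scene'): snap(n,'pics/'+n+'1.png')
t=cv2.imread('pics/top1.png');s=cv2.imread('pics/scene1.png')
z=lambda im,u,v,w,h,k:cv2.resize(im[v:v+h,u:u+w],None,fx=k,fy=k,interpolation=cv2.INTER_CUBIC)
cv2.imwrite('pics/c3.png',np.hstack([z(t,170,150,100,140,4),z(s,360,130,100,140,4)]))"
```

```text
t: 2.43
tool_pos: [0.4952, 0.2885, 0.2494]
orientation: [3.139, -0.047, -0.007]
force: [1.1, -0.1, 0.1]
opening: 0.0004
gripper_force: 0.0
t2.43 tcp [0.4952 0.2885 0.2494] yaw -1.71 tilt [-0.0047 -0.0022] F [ 1.1 -0.1  0.1] Tq [0.03 0.05 0.02] op 0.0004 gf 0.0
tool delta [ 0.0098 -0.009   0.0713]
```

View pics/c3.png

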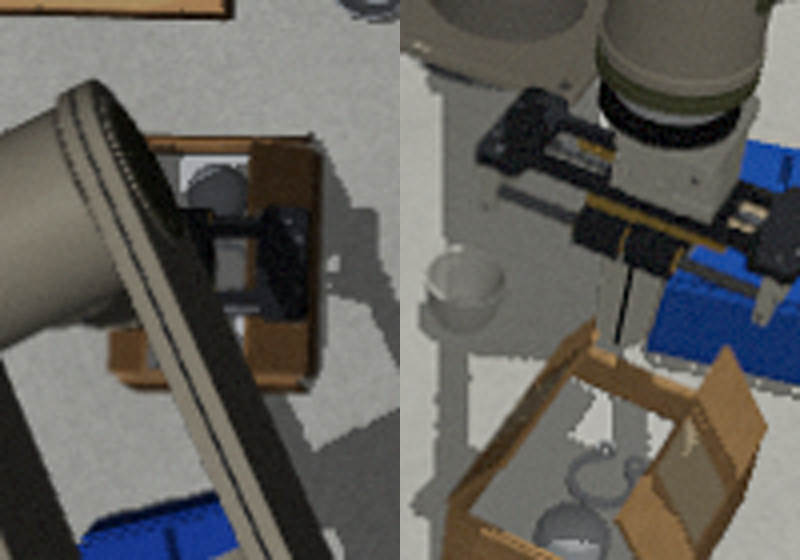

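The picture shows the closed fingers above the carton. The finger seam meets the tip bottom at about scene (414.5,218). I compare that with the projection.

```bash
python3 - <<'E'
from h import *
S="pics/scene1.png";T="pics/top1.png"
R=np.array([np.cos(np.radians(-1.7)),np.sin(np.radians(-1.7))])
for dx,dz in ((0,.084),(.0075,.084),(-.0075,.084),(.0075,.0)):
  print(dx,dz,proj(S,(.4952+dx,.2885,.2494-dz)))
s=.16
for t in [(55,70),(45,410),(348,66),(340,415)]:pass
E
python3 -c "
from h import *
crop('pics/scene1.png','pics/c4.png',385,170,445,230,10)"
```

```text
0 0.084 (np.float64(416.03198900443437), np.float64(213.69098887903561))
0.0075 0.084 (np.float64(414.82270205748995), np.float64(215.63515194946916))
-0.0075 0.084 (np.float64(417.230284250881), np.float64(211.7635462250129))
0.0075 0.0 (np.float64(420.1457539383001), np.float64(189.36763822116131))
```

View pics/c4.png

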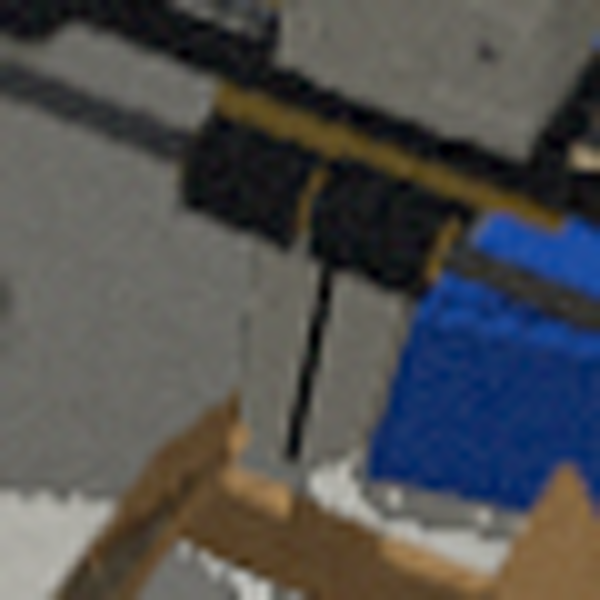

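The scene camera reads about (-1,+1) px off, which I'll correct for. Next I lower between the flaps and push the left one back.

```bash
python3 -m jog '0 .003 -.003 .018 0;0 .003 -.003 .018 0;0 .003 -.003 .018 0;0 .001 0 .017 0;0 0 0 0 0;0 0 -.015 0 0;0 0 -.015 0 0;0 0 -.015 0 0;0 0 -.015 0 0;0 0 -.015 0 0'
python3 -m jog '0 0 -.01 0 0;0 0 -.008 0 0;0 0 0 0 0'
python3 st.py
python3 -m jog '0 0 .02 0 0;0 0 .03 0 0;0 0 .03 0 0;0 0 .03 0 0;0 0 .03 0 0;0 0 .015 0 0;0 0 .015 0 0;0 0 .015 0 0;0 0 .01 0 0;0 0 0 0 0'
python3 st.py .505 .205 .178
```

```text
t: 3.37
tool_pos: [0.5106, 0.3729, 0.1841]
orientation: [-3.139, 0.052, -0.004]
force: [0.1, -0.9, 0.1]
opening: 0.0004
gripper_force: 0.3
t: 3.62
tool_pos: [0.5105, 0.3909, 0.1829]
orientation: [-3.14, 0.05, -0.002]
force: [1.0, -0.6, 0.2]
opening: -0.0
gripper_force: 0.0
t3.62 tcp [0.5105 0.3909 0.1829] yaw -1.83 tilt [0.0014 0.0015] F [ 1.  -0.6  0.2] Tq [0.02 0.   0.01] op -0.0000 gf 0.0
t: 4.45
tool_pos: [0.5041, 0.1926, 0.182]
orientation: [3.141, -0.055, 0.001]
force: [-0.2, -0.1, 0.1]
opening: 0.0003
gripper_force: 0.0
t4.45 tcp [0.5041 0.1926 0.182 ] yaw -2.00 tilt [ 0.0003 -0.0003] F [-0.2 -0.1  0.1] Tq [0.03 0.03 0.02] op 0.0003 gf 0.0
tool delta [ 0.0004 -0.0124  0.004 ]
```

```bash
python3 -m jog '0 0 0 -.04 0;0 0 0 -.04 0;.3 0 .02 -.03 0;1 0 .04 0 0;1 0 .04 0 -1.5;1 0 .04 0 -1.5;1 0 .02 0 0;1 0 0 0 0;1 0 0 0 0'
python3 st.py .502 .0315 .21
python3 - <<'E'
from h import *
for n in('top','scene'): snap(n,'pics/'+n+'2.png')
t=cv2.imread('pics/top2.png');s=cv2.imread('pics/scene2.png')
z=lambda im,u,v,w,h,k:cv2.resize(im[v:v+h,u:u+w],None,fx=k,fy=k,interpolation=cv2.INTER_CUBIC)
cv2.imwrite('pics/c5.png',np.hstack([np.vstack([z(t,185,170,80,85,5)[:400],z(t,205,210,40,20,10)]),np.vstack([z(s,365,195,100,100,4),z(s,396,230,40,20,10)])]))
E
```

```text
t: 5.2
tool_pos: [0.5009, 0.0338, 0.2919]
orientation: [-3.141, -0.026, -0.001]
force: [0.7, 0.0, 0.7]
opening: 0.0424
gripper_force: 0.0
t5.20 tcp [0.5009 0.0338 0.2919] yaw 0.96 tilt [0.0003 0.0006] F [0.7 0.  0.7] Tq [ 0.05  0.05 -0.02] op 0.0424 gf 0.0
tool delta [0.001  0.0024 0.0819]
```

View pics/c5.png

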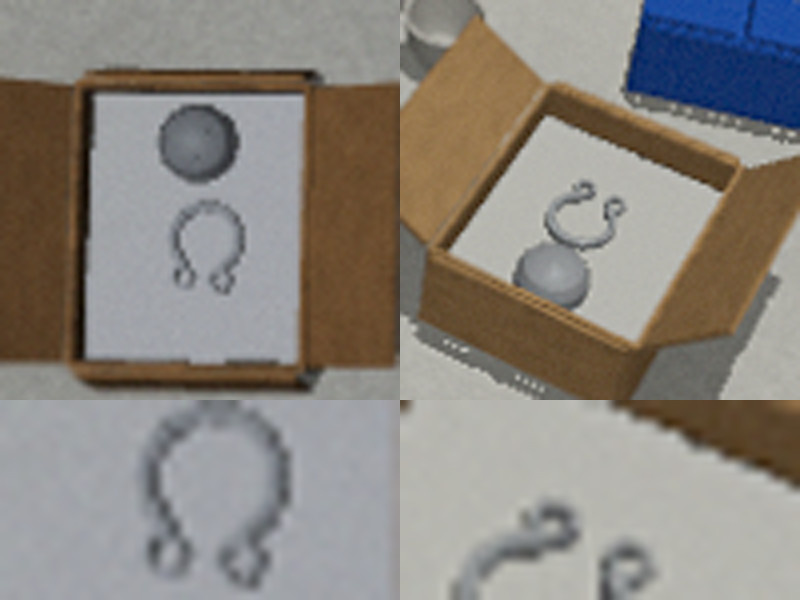

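Both flaps are folded right back. The ring is clear on the pad, with eyes at about top (221.4,224.8) and (229.1,225.9), slightly rotated. I'll fit the ring model in both images for sub-pixel accuracy, using the text's shape and measured heights.

```bash
cat > fit.py <<'E'
from h import *
from scipy.optimize import minimize
g=np.arange(-34,26,.5)/1e3; X,Y=np.meshgrid(g,g); r=np.hypot(X,Y)
ring=(r>.017)&(r<.022)&(np.abs(np.arctan2(Y,-X))>np.radians(24))
for s in(1,-1):
    d=np.hypot(X+.024,Y-s*.011); ring=(ring|(d<.0068))&(d>.0042)
pts=np.c_[X[ring],Y[ring]]
def fit(f,z,p0,off=(0,0),pts=pts):
    im=np.load(f[:-4]+".npz")["im"].astype(float).mean(2)
    u,v=proj(f,(p0[0],p0[1],z)); u0,v0=int(u)-16,int(v)-16
    W=im[v0:v0+32,u0:u0+32]
    d=np.load(f[:-4]+".npz");K=d["K"];P=d["P"];k=float(d["k1"])
    def cov(p):
        c,s=np.cos(p[2]),np.sin(p[2])
        w=np.c_[p[0]+c*pts[:,0]-s*pts[:,1],p[1]+s*pts[:,0]+c*pts[:,1],np.full(len(pts),z)]
        q=(w-P[:3,3])@P[:3,:3]; q=q[:,:2]/q[:,2:]; q=q*(1+k*(q**2).sum(1,keepdims=True))
        a=q*[K[0,0],K[1,1]]+[K[0,2]+off[0]-u0,K[1,2]+off[1]-v0]
        n=4; H,_,_=np.histogram2d(a[:,1]*n+n/2,a[:,0]*n+n/2,bins=[np.arange(32*n+1)]*2)
        H=cv2.GaussianBlur(H,(0,0),.5*n); return H.reshape(32,n,32,n).sum((1,3))
    c0=cov(p0); M=cv2.dilate((c0>.05*c0.max()).astype(np.uint8),np.ones((5,5)))>0
    def cost(p):
        c=cov(p)[M]; A=np.c_[c,np.ones(len(c))]; s,res,_,_=np.linalg.lstsq(A,W[M],rcond=None); return ((W[M]-A@s)**2).mean()
    b=min((minimize(cost,np.array(p0)+np.array(dd),method="Nelder-Mead",options=dict(initial_simplex=np.array(p0)+np.array(dd)+np.r_[np.zeros((1,3)),np.diag([.002,.002,.06])])) for dd in([0,0,0],[.002,-.002,.05],[-.002,.002,-.05])),key=lambda b:b.fun)
    return b.x,b.fun,W[M].var()
if __name__=="__main__":
    np.set_printoptions(precision=4,suppress=True)
    for f,off in(("pics/top2.png",(0,0)),("pics/scene2.png",(0,0)),("pics/scene2.png",(-1,.9))):
        for e in ((.501,.292,-.1),):
            x,a,b=fit(f,.049,e,off); c,s=np.cos(x[2]),np.sin(x[2])
            print(f,off,x,"deg %.1f"%np.degrees(x[2]),"resid",a,b,"eyesmid",x[0]-.024*c,x[1]-.024*s)
    o=lambda x,y:((x+.5)/7-.5,(y+.5)/7-.5)
    C=[atz("pics/top0.png",290+o(*t)[0],195+o(*t)[1],.087) for t in[(65,90),(262,82),(268,173),(70,181)]]; print("block top",np.mean(C,0))
    p=lambda x,y:((x+.5)/5-.5,(y+.5)/5-.5)
    C=[atz("pics/scene0.png",293+1+p(x-350,y)[0],168-.9+p(x-350,y)[1],.087) for x,y in[(406,177),(574,188)]]; print("block scene",np.mean(C,0))
    C=[atz("pics/top0.png",290+o(*t)[0],195+o(*t)[1],.1775) for t in[(92,118),(238,112)]]; print("handles top",C)
    C=[atz("pics/scene0.png",293+1+p(x-350,y)[0],168-.9+p(x-350,y)[1],.1775) for x,y in[(438,25),(545,65)]]; print("handles scene",C)
    q=o(187,357-245); print("col top",atz("pics/top0.png",353+q[0],150+q[1],.113))
    q=p(488-350,478-360); print("col scene",atz("pics/scene0.png",206+q[0],174.1+q[1],.113))
E
python3 fit.py
```

```text
pics/top2.png (0, 0) [ 0.4994  0.292  -0.136 ] deg -7.8 resid 94.60374180957942 442.21997614520285 eyesmid 0.47566178104401535 0.29524426080271626
pics/scene2.png (0, 0) [ 0.5091  0.2947 -0.115 ] deg -6.6 resid 235.57218624897388 808.3423153617892 eyesmid 0.4852231075550198 0.29744551011509424
pics/scene2.png (-1, 0.9) [ 0.505   0.2957 -0.1212] deg -6.9 resid 274.0346125650329 804.6293483904466 eyesmid 0.4812157070131014 0.29862130919478475
block top [0.5027 0.0326 0.087 ]
block scene [0.51   0.0372 0.087 ]
handles top [array([0.5037, 0.0601, 0.1775]), array([0.5046, 0.0041, 0.1775])]
handles scene [array([0.5045, 0.0027, 0.1775]), array([0.5033, 0.065 , 0.1775])]
col top [ 0.6331 -0.1594  0.113 ]
col scene [ 0.6332 -0.1591  0.113 ]
```

Column (.633,-.159) and handles (.504,.033) agree between the two views. The ring by the top view is at (.499,.292), yaw about -7°. Next I open the gripper and lower over the handles.

```bash
python3 -m jog '1 .003 .001 0 0;1 0 0 0 0;1 0 0 0 0;1 0 0 0 0;1 0 0 .02 0;1 0 0 .02 0;1 0 0 .02 0;1 0 0 .015 0;1 0 0 .0065 0;1 0 0 0 0'
python3 st.py .504 .033 .2105
```

```text
t: 6.13
tool_pos: [0.5026, 0.0334, 0.2083]
orientation: [-3.141, -0.031, 0.005]
force: [-0.8, -0.2, -1.0]
opening: 0.0931
gripper_force: 0.0
t6.13 tcp [0.5026 0.0334 0.2083] yaw 1.11 tilt [-0.0035  0.0002] F [-0.8 -0.2 -1. ] Tq [-0.03 -0.02 -0.  ] op 0.0931 gf 0.0
tool delta [ 0.0014  0.0004 -0.0022]
```

```bash
python3 -m jog '.73 .001 0 -.002 0;.70 0 0 0 0;.69 0 0 0 0;.685 0 0 0 0;.685 0 0 0 0;.685 0 0 0 0' 14; python3 st.py
```

```text
t: 6.63
tool_pos: [0.5059, 0.0331, 0.2143]
orientation: [3.141, 0.03, 0.006]
force: [-0.4, -0.3, 8.8]
opening: 0.0646
gripper_force: 7.1
t6.63 tcp [0.5059 0.0331 0.2143] yaw 1.09 tilt [ 0.0036 -0.    ] F [-0.4 -0.3  8.8] Tq [0.13 0.07 0.04] op 0.0646 gf 7.1
```

```bash
python3 -m jog '.685 0 0 0 0;.685 0 0 0 0;.685 0 0 0 0' ; python3 -m jog '.675 0 0 0 0;.675 0 0 0 0;.675 0 0 0 0'; python3 st.py
```

```text
t: 6.88
tool_pos: [0.5059, 0.0331, 0.2144]
orientation: [3.141, 0.03, 0.006]
force: [0.5, -0.9, 7.9]
opening: 0.0638
gripper_force: 7.1
t: 7.13
tool_pos: [0.506, 0.0331, 0.2145]
orientation: [3.141, 0.03, 0.006]
force: [-0.4, -0.0, 8.7]
opening: 0.0633
gripper_force: 7.2
t7.13 tcp [0.506  0.0331 0.2145] yaw 1.09 tilt [ 0.0039 -0.    ] F [-0.4 -0.   8.7] Tq [0.11 0.1  0.03] op 0.0633 gf 7.2
```

```bash
python3 -m jog '.675 0 0 -.005 0;.675 0 0 -.01 0;.675 0 0 -.015 0;.675 0 0 -.02 0;.675 0 0 -.02 0;.675 0 0 -.02 0;.675 0 0 -.01 0;.675 0 0 0 0;.675 0 0 0 0'; python3 st.py
python3 - <<'E'
from h import *
for n in('top','scene'): snap(n,'pics/'+n+'3.png')
t=cv2.imread('pics/top3.png');s=cv2.imread('pics/scene3.png')
z=lambda im,u,v,w,h,k:cv2.resize(im[v:v+h,u:u+w],None,fx=k,fy=k,interpolation=cv2.INTER_CUBIC)
cv2.imwrite('pics/c6.png',np.hstack([z(s,280,90,80,120,5),z(t,280,160,80,120,5)[:, :395]]))
E
```

```text
t: 7.88
tool_pos: [0.5048, 0.0331, 0.3124]
orientation: [3.141, 0.03, 0.001]
force: [0.6, -0.5, -1.2]
opening: 0.0631
gripper_force: 5.5
t7.88 tcp [0.5048 0.0331 0.3124] yaw 1.09 tilt [ 0.0009 -0.    ] F [ 0.6 -0.5 -1.2] Tq [ 0.03  0.   -0.02] op 0.0631 gf 5.5
```

View pics/c6.png

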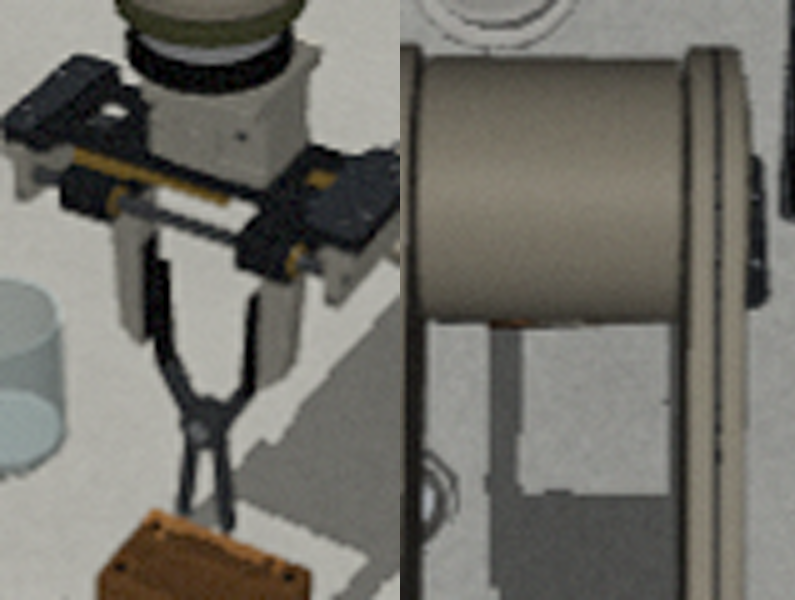

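The picture shows the pliers hanging upright between the pads. Pin ends are at about scene (317.6,192.6) and (325.2,195.2). I check the model's prediction.

```bash
python3 - <<'E'
from h import *
S="pics/scene3.png"; y=np.radians(1.09)
for s in(1,-1):
  for z in (.1144,):
    for hz,n,h in((0,'pin',.0125),(.073,'pivot',0),(.073+92e-3,'top',.034)):
      print(s,n,np.round(proj(S,(.5048-s*h*np.sin(y),.0331+s*h*np.cos(y),z+hz)),1))
E
```

```text
1 pin [325.4 195.6]
1 pivot [321.4 172.8]
1 top [334.1 147.7]
-1 pin [317.1 192.4]
-1 pivot [321.4 172.8]
-1 top [309.3 139.2]
```

```bash
python3 -m jog '.675 0 0 0 4.2;.675 0 0 0 4.2;.675 -.006 -.028 0 0;.675 -.008 -.033 0 0;.675 -.008 -.033 0 0;.675 -.008 -.033 0 0;.675 -.008 -.033 0 0;.675 -.008 -.033 0 0;.675 -.008 -.033 0 0;.675 -.007 -.031 0 0'>/dev/null
python3 -m jog '.675 0 0 .01 0;.675 0 0 .02 0;.675 0 0 .015 0;.675 0 0 .007 0;.675 0 0 0 0;.675 0 0 0 0';python3 st.py .4765 .296 .258
python3 - <<'E'
from h import *
print("top jaw",atz("pics/top1.png",240,215.5,.28))
for n in('top','scene'): snap(n,'pics/'+n+'4.png')
t=cv2.imread('pics/top4.png');s=cv2.imread('pics/scene4.png')
z=lambda im,u,v,w,h,k:cv2.resize(im[v:v+h,u:u+w],None,fx=k,fy=k,interpolation=cv2.INTER_CUBIC)
cv2.imwrite('pics/c7.png',np.hstack([z(s,392,215,45,60,10),z(t,195,180,70,120,5)]))
E
```

```text
t: 9.32
tool_pos: [0.4765, 0.2952, 0.2594]
orientation: [3.134, -0.201, -0.003]
force: [-0.4, -0.1, -0.8]
opening: 0.0631
gripper_force: 5.5
t9.32 tcp [0.4765 0.2952 0.2594] yaw -7.33 tilt [-0.0018 -0.0009] F [-0.4 -0.1 -0.8] Tq [ 0.01 -0.05 -0.04] op 0.0631 gf 5.5
tool delta [-0.0001 -0.0007  0.0014]
top jaw [0.49146742 0.21089877 0.28      ]
```

View pics/c7.png

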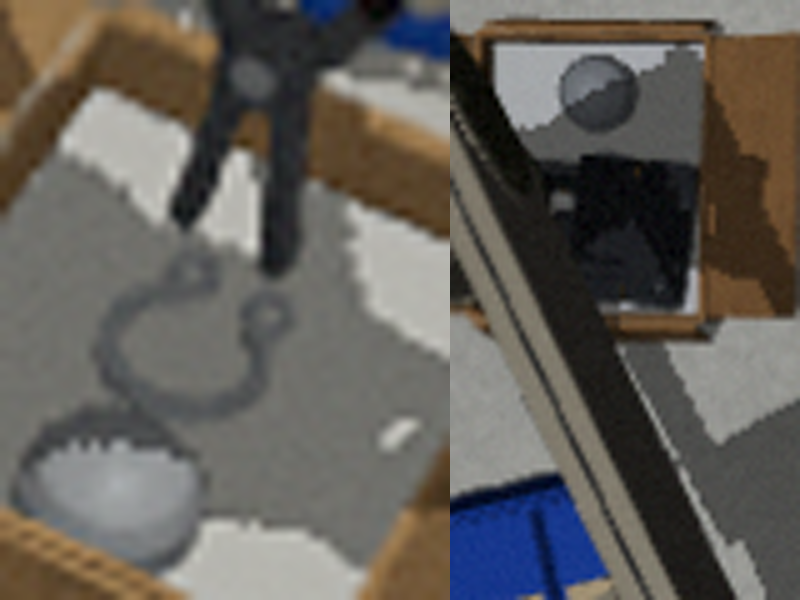

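Both noses hang above the eyes. Nose ends are at crop (183,222) and (277,270), eyes at crop (193,272) and (268,315), scale 10, origin (392,215). I compare the expected separations.

```bash
python3 - <<'E'
from h import *
S="pics/scene4.png"; y=np.radians(-7.33); T=np.array([.4765,.2952])
def P(x,yy,z): 
    c,s=np.cos(y),np.sin(y); return np.array(proj(S,(T[0]+c*x-s*yy,T[1]+s*x+c*yy,z)))
o=lambda p:np.round((p-[392,215]+.5)*10-.5,0)
for s in(-1,1):
    print("pin end",o(P(0,s*.0117,.0614)),"shoulder",o(P(0,s*.0117,.0664)),"sh front",o(P(.004,s*.0117,.0664)),"eye@aim",o(P(0,s*.011,.049)),"eye bottom",o(P(0,s*.011,.044)))
print("px per mm x",P(.001,0,.049)-P(0,0,.049),"y",P(0,.001,.049)-P(0,0,.049),"z",P(0,0,.05)-P(0,0,.049))
E
```

```text
pin end [198. 222.] shoulder [201. 209.] sh front [193. 218.] eye@aim [194. 255.] eye bottom [191. 268.]
pin end [278. 264.] shoulder [281. 251.] sh front [273. 260.] eye@aim [268. 295.] eye bottom [265. 308.]
px per mm x [-0.19468192  0.23229836] y [0.33846525 0.18112765] z [ 0.05627401 -0.25720676]
```

```bash
python3 -m jog '.675 .001 -.0015 .004 0;.675 0 0 .003 0;.675 0 0 .002 0;.675 0 0 0 0'; for i in 1; do python3 -m jog '.675 0 0 .002 0;.675 0 0 0 0'; python3 -m jog '.675 0 0 .002 0;.675 0 0 0 0';python3 -m jog '.675 0 0 .002 0;.675 0 0 0 0'; done; python3 st.py .4775 .2960 .242
```

```text
t: 9.75
tool_pos: [0.4779, 0.297, 0.2507]
orientation: [3.135, -0.2, -0.001]
force: [-0.2, -0.0, -1.0]
opening: 0.0626
gripper_force: 5.5
t: 9.92
tool_pos: [0.4779, 0.2971, 0.2489]
orientation: [3.135, -0.2, -0.001]
force: [0.1, 0.5, -2.4]
opening: 0.0633
gripper_force: 5.5
t: 10.08
tool_pos: [0.4779, 0.2972, 0.247]
orientation: [3.135, -0.2, -0.0]
force: [0.6, -0.2, -1.6]
opening: 0.0631
gripper_force: 5.5
t: 10.25
tool_pos: [0.4782, 0.2972, 0.2453]
orientation: [-3.135, 0.2, -0.001]
force: [-0.5, -0.4, -0.7]
opening: 0.0634
gripper_force: 5.6
t10.25 tcp [0.4782 0.2972 0.2453] yaw -7.30 tilt [0.0004 0.0002] F [-0.5 -0.4 -0.7] Tq [ 0.09  0.   -0.03] op 0.0634 gf 5.6
tool delta [-0.0005  0.0013  0.0033]
```

```bash
for i in 1 2 3 4; do python3 -m jog '.675 0 0 .0015 0;.675 0 0 0 0;.675 0 0 0 0' | grep -A2 -E "tool_pos|force"; python3 st.py|cut -c1-200; done
```

```text
tool_pos: [0.4786, 0.2974, 0.2449]
orientation: [-3.134, 0.2, -0.003]
force: [-0.2, -0.1, 6.1]
opening: 0.0631
gripper_force: 6.0
t10.50 tcp [0.4786 0.2974 0.2449] yaw -7.31 tilt [0.0019 0.0009] F [-0.2 -0.1  6.1] Tq [ 0.05 -0.02 -0.03] op 0.0631 gf 6.0
tool_pos: [0.4788, 0.2975, 0.2438]
orientation: [-3.134, 0.2, -0.004]
force: [-0.4, -0.4, 6.6]
opening: 0.0634
gripper_force: 6.1
t10.75 tcp [0.4788 0.2975 0.2438] yaw -7.31 tilt [0.0026 0.0013] F [-0.4 -0.4  6.6] Tq [ 0.02 -0.03 -0.04] op 0.0634 gf 6.1
tool_pos: [0.4789, 0.2975, 0.2424]
orientation: [-3.134, 0.2, -0.004]
force: [-0.1, -1.2, 7.5]
opening: 0.0633
gripper_force: 6.1
t11.00 tcp [0.4789 0.2975 0.2424] yaw -7.31 tilt [0.0028 0.0014] F [-0.1 -1.2  7.5] Tq [0.08 0.01 0.02] op 0.0633 gf 6.1
tool_pos: [0.4789, 0.2975, 0.2409]
orientation: [-3.134, 0.2, -0.004]
force: [0.4, -0.8, 7.5]
opening: 0.0632
gripper_force: 6.1
t11.25 tcp [0.4789 0.2975 0.2409] yaw -7.31 tilt [0.0027 0.0013] F [ 0.4 -0.8  7.5] Tq [-0.03 -0.03  0.01] op 0.0632 gf 6.1
```

```bash
python3 -m jog '.675 0 0 -.001 0;.675 0 0 0 0' >/dev/null; python3 st.py; for i in 1; do python3 -m jog '.60 0 0 0 0;.56 0 0 0 0;.56 0 0 0 0;.56 0 0 0 0;.56 0 0 0 0' 11 >/dev/null; python3 st.py;  python3 -m jog '.56 0 0 0 0;.56 0 0 0 0' 14 >/dev/null; python3 st.py; done
python3 -c "
from h import *
snap('scene','pics/scene5.png')"
```

```text
t11.42 tcp [0.4784 0.2974 0.241 ] yaw -7.31 tilt [0.0012 0.0008] F [-0.2  0.2  5.8] Tq [ 0.23  0.   -0.07] op 0.0629 gf 5.8
t11.83 tcp [0.4787 0.2971 0.2415] yaw -7.31 tilt [0.0019 0.0002] F [ 0.6 -2.4  9.2] Tq [-0.42  0.06  0.04] op 0.0553 gf 11.0
t12.00 tcp [0.4787 0.2968 0.2416] yaw -7.32 tilt [ 0.002  -0.0005] F [ 0.1 -3.2 10. ] Tq [-0.79  0.13 -0.  ] op 0.0544 gf 14.0
```

```bash
python3 -m jog '.56 0 0 -.001 0;.5 0 0 0 0;.5 0 0 0 0;.5 0 0 0 0' 20 >/dev/null; python3 st.py;  python3 -m jog '.40 0 0 -.001 0;.40 0 0 0 0;.40 0 0 0 0;.40 0 0 0 0' 24 >/dev/null; python3 st.py; python3 -m jog '.38 0 0 0 0;.38 0 0 0 0;.38 0 0 0 0;.38 0 0 0 0' 30 >/dev/null; python3 st.py
```

```text
t12.38 tcp [0.4783 0.2968 0.2418] yaw -7.31 tilt [ 0.0007 -0.0007] F [-0.3 -3.4  6.8] Tq [-0.7   0.1  -0.01] op 0.0515 gf 20.1
t12.72 tcp [0.478  0.297  0.2422] yaw -7.31 tilt [-0.0002 -0.0004] F [-0.4 -2.5  4.2] Tq [-0.66  0.1  -0.  ] op 0.0426 gf 24.2
t13.05 tcp [0.478  0.2971 0.2421] yaw -7.30 tilt [-0.0002 -0.0002] F [-0.6 -2.4  3.5] Tq [-0.61  0.08 -0.03] op 0.0415 gf 30.1
```

```bash
python3 -m jog '.38 0 0 0 0;.38 0 0 0 0;.38 0 0 0 0' 40 >/dev/null; python3 st.py; python3 -m jog '.38 0 0 -.003 0;.38 0 0 -.004 0;.38 0 0 -.008 0;.38 0 0 -.015 0;.38 0 0 -.02 0;.38 0 0 -.02 0;.38 0 0 -.02 0;.38 0 0 -.01 0;.38 0 0 0 0;.38 0 0 0 0' >/dev/null; python3 st.py
python3 - <<'E'
from h import *
snap('scene','pics/scene6.png')
c=cv2.imread('pics/scene6.png'); 
# is ring absent from pad? dark pixel stats in ring's old region vs before
a=np.load('pics/scene4.npz')['im'].mean(2);b=np.load('pics/scene6.npz')['im'].mean(2)
np.set_printoptions(linewidth=200)
for im in(a,b): print(im[240:258:1,400:424:2].astype(int))
E
```

```text
t13.30 tcp [0.478  0.2971 0.2422] yaw -7.31 tilt [-0.0001 -0.0001] F [-0.8 -2.3  4. ] Tq [-0.63  0.12 -0.03] op 0.0412 gf 40.0
t14.13 tcp [0.4782 0.2974 0.3424] yaw -7.30 tilt [0.0008 0.0007] F [-0.  -0.8 -2.1] Tq [ 0.01 -0.01  0.  ] op 0.0413 gf 39.6
[[110 108 111 109 109  89  93 109 138  39  37 111]
 [110 105 112 108 100  94  79 104 108  31  43 108]
 [112 109 110 112  91  96  87 106 109  68  78 109]
 [109 109 110  96  87  91  83 109 108  98 109 110]
 [112 109  95  85  85  87  92 113 107  90  98 112]
 [109 111  84  81  95 101 106 109  87  93  86 110]
 [110  99  84 108 110 106 111 110  75 104  85 112]
 [111  86  90 111 108 110 111 109  87  96  81 113]
 [110  90 105 110 109 110 111 110  70  87  97 113]
 [110  87 112 114 111 109 108 110  78  88 110 108]
 [111  85 102 111 111 111 109 110 105  88 111 109]
 [110  78  88 112 109 108 110 112 107  88 109 108]
 [110  71  88 108 111 110 111 110 100  87 110 110]
 [110  84  76  88 112 111 111 109  83  88 107 110]
 [113 108  74  86  88  97 101  87  82 101 110 111]
 [ 92  96  92  86  86  87  92  82  82 110 111 111]
 [ 70  74  76  74  88  89  89  8
[... 289 characters left out ...]
110 111 109 110 110 111 107 110 112]
 [110 107 113 112 110 108 113 110 110 110 109 111]
 [110 113 111 108 109 108 113 110 108 111 110 109]
 [108 111 111 111 112 111 109 107 108 112 110 109]
 [108 111 111 108 108 107 109 108 110 106 110 107]
 [112 113 108 107 110 109 110 112 108 110 110 108]
 [110 108 109 112 110 110 108 108 110 111 109 109]
 [111 113 110 111 110 113 110 112 112 105 107 108]
 [112 109 111 111 112 115 113 108 109 111 111 107]
 [110 107 113 109 105 110 110 111 107 108 108 109]
 [113 115 109 111 111 110 107 113 109 108 108 108]
 [ 92  93  99 114 109 112 114 109 111 107 112 111]
 [ 68  77  75  85 113 110 112 109 106 110 113 107]
 [ 74  77  78  75  94 107 108 111 107 110 110 107]]
```

The ring is off the pad and carried on the pliers. Next I move it above the column, keeping height.

```bash
python3 -m jog '.38 .006 .0135 0 0;.38 .0121 .027 0 0;.38 .0121 .027 0 0;.38 .0121 .027 0 0;.38 .0121 .027 0 0;.38 .0121 .027 0 0;.38 .0121 .027 0 0;.38 .0121 .027 0 0;.38 .0121 .027 0 0;.38 .0121 .027 0 0'>/dev/null
python3 -m jog '.38 .0121 .027 0 0;.38 .0121 .027 0 0;.38 .0121 .027 0 0;.38 .0121 .027 0 0;.38 .0121 .027 0 0;.38 .0121 .027 0 0;.38 .006 .0135 0 0;.38 0 0 .01 0;.38 0 0 .008 0;.38 0 0 0 0'>/dev/null;python3 -m jog '.38 0 0 0 0;.38 0 0 0 0'>/dev/null; python3 st.py .6152 -.1567 .324
python3 - <<'E'
from h import *
for n in('top','scene'): snap(n,'pics/'+n+'7.png')
t=cv2.imread('pics/top7.png');s=cv2.imread('pics/scene7.png')
z=lambda im,u,v,w,h,k:cv2.resize(im[v:v+h,u:u+w],None,fx=k,fy=k,interpolation=cv2.INTER_CUBIC)
cv2.imwrite('pics/c8.png',np.hstack([z(s,205,165,50,60,10),z(t,355,140,60,120,5)]))
E
```

```text
t16.02 tcp [ 0.6149 -0.1546  0.324 ] yaw -7.22 tilt [-0.0006  0.0005] F [ 0.1 -0.1 -1.5] Tq [0.01 0.   0.02] op 0.0410 gf 39.6
tool delta [0.0006 0.0021 0.    ]
```

```bash
python3 -m jog '.38 .0005 .002 0 0;.38 0 0 0 0;.38 0 0 0 0'>/dev/null; python3 st.py .6152 -.1567 .324
python3 - <<'E'
from h import *
for n in('top','scene'): snap(n,'pics/'+n+'7.png')
t=cv2.imread('pics/top7.png');s=cv2.imread('pics/scene7.png')
z=lambda im,u,v,w,h,k:cv2.resize(im[v:v+h,u:u+w],None,fx=k,fy=k,interpolation=cv2.INTER_CUBIC)
cv2.imwrite('pics/c8.png',np.hstack([z(s,207,165,50,55,11)[:600],z(t,355,140,50,121,5)]))
S='pics/scene7.png'
o=lambda p:np.round((np.array(p)-[207,165]+.5)*11-.5,0)
c,s_=np.cos(-.1265),np.sin(-.1265)
T=np.array([.6152,-.1567])
def P(x,y,z,z0=T): return o(proj(S,(z0[0]+c*x-s_*y,z0[1]+s_*x+c*y,z)))
for n,a in dict(eyeL=(0,.0235,.128),eyeR=(0,-.0235,.128),front_out=(.0185+.025,0,.1285),front_in=(.0185+.02,0,.1285),sideL=(.0185,.025,.1285),sideR=(.0185,-.025,.1285)).items(): print(n,P(*a))
print("col top",o(proj(S,(.6335,-.159,.113))))
E
```

```text
t16.37 tcp [ 0.6154 -0.158   0.3247] yaw -7.30 tilt [ 0.0006 -0.0003] F [ 0.8 -0.1 -1.5] Tq [0.03 0.02 0.03] op 0.0412 gf 39.6
tool delta [-0.0003 -0.0012  0.0007]Traceback (most recent call last):
  File "<stdin>", line 5, in <module>
    return _nx.concatenate(arrs, 1, dtype=dtype, casting=casting)
           ~~~~~~~~~~~~~~~^^^^^^^^^^^^^^^^^^^^^^^^^^^^^^^^^^^^^^^
ValueError: all the input array dimensions except for the concatenation axis must match exactly, but along dimension 0, the array at index 0 has size 600 and the array at index 1 has size 605
```

View pics/c8.png

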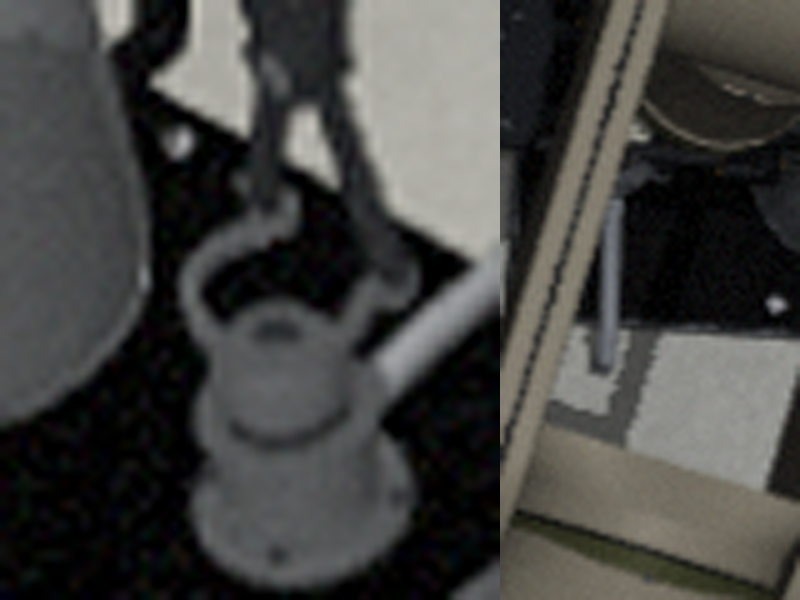

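The picture shows the spread ring on both pins, behind and left of the column tip (tip hole at crop (270,328), left lug (275,205), right lug (405,285)). It predates my 2 mm correction. I compare it with the prediction for that pose.

```bash
python3 - <<'E'
from h import *
# refit using saved c8 geometry: scale 10 origin (205,165), TCP old
S='pics/scene7.png'
import os; print(os.path.getmtime(S)-os.path.getmtime('pics/c8.png'))
o=lambda p:np.round((np.array(p)-[205,165]+.5)*10-.5,0)
c,s_=np.cos(-.126),np.sin(-.126)
T=np.array([.6149,-.1546])
def P(x,y,z,z0=T): return o(proj(S,(z0[0]+c*x-s_*y,z0[1]+s_*x+c*y,z)))
for n,a in dict(eyeL=(0,.0235,.131),eyeR=(0,-.0235,.131),front_out=(.0185+.025,0,.131),front_in=(.0185+.02,0,.131),sideL=(.0185,.025,.131),sideR=(.0185,-.025,.131),bore=(.0185,0,.131)).items(): print(n,P(*a))
print("col top",o(proj(S,(.6335,-.159,.113))))
for a in np.linspace(0,2*np.pi,9): print(P(.0185+.0225*np.cos(a),.0225*np.sin(a),.131),end=' ')
b=np.load(S[:-4]+'.npz')['im'].mean(2); np.set_printoptions(linewidth=220)
print(); print(b[180:208,220:248].astype(int))
E
```

```text
12.715999364852905
eyeL [399. 280.]
eyeR [272. 205.]
front_out [214. 332.]
front_in [228. 322.]
sideL [352. 321.]
sideR [217. 240.]
bore [284. 280.]
col top [286. 328.]
[221. 327.] [283. 340.] [345. 317.] [371. 273.] [346. 234.] [285. 222.] [224. 244.] [197. 287.] [221. 327.] 
[[  7  11 101  81   3   3  14  11  16  44  40  30  49 126 161 181 172  72  40  37  75 147 174 173 171 172 173 172]
 [ 10   7   0   3   4   0  16   4  20  48  45  21   9  25  96 150 155 100  38  37  55 125 177 172 169 173 174 174]
 [  1  12   9   6  13   1  19  13  37  41  38  39  11   3   2  27  77  77  39  42  38  91 162 175 173 172 172 171]
 [  3   4   4   9  15  11  13   7  36  43  39  45  53  30  16  12   4  41  33  37  42  64 133 177 171 172 170 171]
 [ 12  18   3   2   3  12  13   1  33  45  38  44  74  62   8  12  10  15  22  46  45  56 128 179 176 174 169 169]
 [  0  16   2   0  13  12   8   0  24  58  35  39  71  81   6   9   1   0   5  41  42  35  89 158 171 177 173 170]
 [  0   4   7  13   7  12  12  36  40  83  73  63  75  68   2  10  17  13  16  35  45  44  38  69 125 154 168 176]
 [  9   1   4   0
[... 1698 characters left out ...]
 116  79]
 [  9   1   3  10   0  23  81  85  89  91  93  94  97  95  95  91  91  86  72  72  76  86 104 142 137 114  76  28]
 [ 12   5   1   0   1  55  87  87  90  95  98 102 100 103  96  92  86  86  74  68  73  86  89  97 114  78  30   5]
 [  1   0  10   7  25  84  76  81  89  96  98  96  98  91  93  91  87  84  77  61  75  86  84  87  78  31   9   0]
 [  0  13  12   7  43  90  82  78  89  89  94  90  96  92  87  85  83  85  71  57  73  88  88  60  25   0   1  14]
 [ 12   5   0   0  47  88  87  75  81  89  94  90  95  92  86  87  83  71  57  56  82  89  80   7  11   1   0   5]
 [  5   6   7   7  51  92  89  77  49  73  87  95  92  94  89  77  66  41  47  76  87  83  70   2   1   0  14   6]]
```

The pins and ring match the TCP model within about 0.4 px, but the column tip sits 1.5 px to the left of my estimate. I refine the column in the clean first scene picture.

```bash
python3 - <<'E'
from h import *
from scipy.optimize import minimize
import cv2
f="pics/scene0.png"; d=np.load("pics/scene0.npz");K=d["K"];P=d["P"];k=float(d["k1"]); im=d["im"].astype(float).mean(2)
a=np.linspace(0,2*np.pi,180,endpoint=False); L=[]
for z,r in [(.113,x) for x in np.linspace(0,13.5,14)]+list(zip(np.linspace(.113,.107,8),np.linspace(13.5,18,8)))+[(z,18) for z in np.linspace(.107,.095,12)]+[(z,16.5) for z in np.linspace(.095,.088,8)]:
    L.append(np.c_[r/1e3*np.cos(a),r/1e3*np.sin(a),np.full(180,z)])
pts=np.vstack(L); u0,v0=214,186; n=6
def cov(p):
    w=pts+[p[0],p[1],0]; q=(w-P[:3,3])@P[:3,:3]; q=q[:,:2]/q[:,2:]; q=q*(1+k*(q**2).sum(1,keepdims=True))
    A=(q*[K[0,0],K[1,1]]+[K[0,2]-u0+.5,K[1,2]-v0+.5])*n
    H=np.zeros((36*n,36*n),np.uint8); cv2.fillConvexPoly(H,cv2.convexHull(np.round(A*16).astype(np.int32)),255,cv2.LINE_8,4)
    return cv2.GaussianBlur(H/255.,(0,0),.4*n).reshape(36,n,36,n).mean((1,3))
W=im[v0:v0+36,u0:u0+36]
np.set_printoptions(linewidth=200,precision=4,suppress=True); print(W[6:26,4:30].astype(int))
M=np.zeros((36,36),bool); M[5:18,4:24]=True   # rows 191..203, cols 218..237
M[15:,22:]=False
def cost(p):
    c=cov(p)[M]; A=np.c_[c,np.ones(len(c))]; s=np.linalg.lstsq(A,W[M],rcond=None)[0]; return ((W[M]-A@s)**2).mean()
b=min(((cost((x,y)),x,y) for x in np.arange(.624,.646,.001) for y in np.arange(-.172,-.148,.001)));print(b)
b=minimize(cost,b[1:],method="Nelder-Mead");print(b.x,b.fun)
E
```

```text
[[ 65 118   0  19   5   5   8   1  15   8   4   2  12  16   1   3   1   1   0   6  17   0   8   0  16  15]
 [ 57 110  12   0  11  12   7   2   7  14  11  11   9   8  12   0   6  16   0  12  10   6  12  12   6  16]
 [ 64  61   0   0   6   7   3  14   2   2  13   1   0   0  28  26  26   0   0   2   3  13   2  10   5   8]
 [106  32   2   7  16  17   0  13   8   0   0  34  65 115 113 111 111  72  12   2  11  11   0   4   4   0]
 [105   6   2   7   5  11   4   4   3  10  68 113 124 135 122 131 140 129 110  90   0   2   6   1  20   9]
 [ 33  18  13   8   1  17   2   0   4  56 125 148 115  90  67  86 114 140 150 129  62  11   1   2   3   2]
 [  0   5  19  18   6  10   1   8  28 112 150 143  66  67  71  72  80 133 144 135  93  22   3   5   1  14]
 [  2  11   5   2   5  16   4  16  64 137 150 141  86  66  68  65  97 137 141 117  92  66   0   9  20  73]
 [ 12  16   9  15   7  16   2  19  83 125 142 142 125 112 100 115 130 143 133  99 100  89  78  27  68 129]
 [  8   1  18  11   1   2   5  10  95 110 128 137 141 141 135 142 139 132 121 108  91  92 122 112 126 153]
 [  6   1   0   4   9   2   3 
[... 462 characters left out ...]
4  92  84  84  63  51  71 137 146 127  31]
 [  3  14   4  12  11   7  85 151 144  67  51  70  85  86  89  86  82  73  69  40  62 123 145 140 102   0]
 [  0   0   3  15  20  10  66 151 146 118  52  46  57  65  67  62  63  45  40  67 124 144 141 124  65  50]
 [  9   0  12   8   1  13  15 123 147 147 117  67  56  46  44  43  50  71 118 124 147 140 112  75  77 127]
 [  1  15   0   5   6   3   9  44 120 143 146 123 123 121 115 118 118 122 148 143 130 105  74  57  94 158]
 [ 20   0   2   0   6   5  19  79  77 106 119 130 140 144 147 144 138 135 128 110  94  73  68  59  81 128]]
(np.float64(484.8693888749932), np.float64(0.637), np.float64(-0.15999999999999998))
[ 0.637  -0.1602] 482.21028883097534
```

```bash
python3 -m jog '.38 .002 -.0005 .004 0;.38 0 0 .004 0;.38 0 0 .004 0;.38 0 0 0 0'>/dev/null; python3 st.py .6173 -.1577 .288
for i in 1 2 3; do python3 -m jog '.38 0 0 .003 0;.38 0 0 0 0'>/dev/null; python3 st.py; done
```

```text
t16.80 tcp [ 0.6169 -0.1576  0.3105] yaw -7.31 tilt [-0.0023  0.0008] F [ 0.3  0.8 -2.2] Tq [0.04 0.01 0.01] op 0.0413 gf 39.6
tool delta [0.0005 0.0001 0.0224]
t16.97 tcp [ 0.6171 -0.1577  0.3085] yaw -7.31 tilt [-0.0008  0.0003] F [ 0.4  0.3 -1.9] Tq [0.01 0.01 0.03] op 0.0410 gf 39.6
t17.13 tcp [ 0.6172 -0.1577  0.3057] yaw -7.31 tilt [-0.0004  0.0002] F [-0.6  0.5 -1.9] Tq [-0.01 -0.01 -0.03] op 0.0410 gf 39.6
t17.30 tcp [ 0.6172 -0.1577  0.3027] yaw -7.30 tilt [-0.0005  0.0002] F [ 0.7  0.4 -2.6] Tq [ 0.02  0.02 -0.  ] op 0.0412 gf 39.6
```

```bash
for i in 1 2 3 4; do python3 -m jog '.38 0 0 .003 0;.38 0 0 0 0'>/dev/null; python3 st.py; done
```

```text
t17.47 tcp [ 0.6172 -0.1577  0.2996] yaw -7.30 tilt [-0.0006  0.0002] F [ 0.9 -0.1 -1.8] Tq [0.   0.01 0.01] op 0.0409 gf 39.6
t17.63 tcp [ 0.6172 -0.1577  0.2966] yaw -7.30 tilt [-0.0006  0.0002] F [-0.5  1.  -2.6] Tq [ 0.06 -0.01  0.07] op 0.0412 gf 39.6
t17.80 tcp [ 0.6172 -0.1577  0.2936] yaw -7.30 tilt [-0.0007  0.0002] F [ 0.3 -0.8 -2.3] Tq [0.1  0.   0.03] op 0.0414 gf 39.6
t17.97 tcp [ 0.6171 -0.1577  0.2905] yaw -7.30 tilt [-0.0008  0.0002] F [ 0.5 -0.1 -1.7] Tq [ 0.03  0.02 -0.02] op 0.0411 gf 39.6
```

```bash
for i in 1 2 3 4 5; do python3 -m jog '.38 0 0 .001 0;.38 0 0 0 0;.38 0 0 0 0'>/dev/null; python3 st.py; done; python3 -c "
from h import *
snap('scene','pics/scene8.png');snap('top','pics/top8.png')
b=np.load('pics/scene8.npz')['im'].mean(2);np.set_printoptions(linewidth=220);print(b[184:218,216:250].astype(int))"
```

```text
t18.22 tcp [ 0.6173 -0.1577  0.2903] yaw -7.30 tilt [ 0. -0.] F [-0.3 -0.  -1.6] Tq [ 0.06 -0.06 -0.05] op 0.0411 gf 39.6
t18.47 tcp [ 0.6173 -0.1577  0.2892] yaw -7.30 tilt [-0. -0.] F [ 0.7  0.4 -2.2] Tq [0.04 0.01 0.02] op 0.0408 gf 39.6
t18.72 tcp [ 0.6173 -0.1578  0.2882] yaw -7.31 tilt [-0.0001  0.    ] F [ 0.6  0.2 -1.3] Tq [0.02 0.01 0.03] op 0.0407 gf 39.6
t18.97 tcp [ 0.6173 -0.1578  0.2872] yaw -7.31 tilt [-0.0001  0.    ] F [-0.6 -0.8 -0.8] Tq [ 0.05  0.04 -0.01] op 0.0410 gf 39.6
t19.22 tcp [ 0.6174 -0.1578  0.2863] yaw -7.30 tilt [ 0.0002 -0.0001] F [-0.4  0.1 -1.1] Tq [ 0.01  0.1  -0.01] op 0.0409 gf 39.6
[[ 60  61  68 ... 168 171 173]
 [ 64  63  68 ... 172 173 171]
 [ 65  64  55 ... 175 173 172]
 ...
 [  4   8  11 ...   5  10  10]
 [  6   0   5 ...   5   2   0]
 [ 20   0  15 ...   2   7   8]]
```

```bash
for i in 1 2 3; do python3 -m jog '.38 0 0 .001 0;.38 0 0 0 0;.38 0 0 0 0'>/dev/null; python3 st.py; done; python3 - <<'E'
from h import *
import sys
snap('scene','pics/scene9.png')
b=np.load('pics/scene9.npz')['im'].mean(2);np.set_printoptions(linewidth=250,threshold=sys.maxsize);print(b[188:216,218:248].astype(int))
E
```

```text
t19.57 tcp [ 0.6176 -0.1578  0.286 ] yaw -7.31 tilt [ 0.0012 -0.0003] F [-0.7 -0.1  3.6] Tq [ 0.05  0.1  -0.03] op 0.0408 gf 39.9
t19.82 tcp [ 0.6179 -0.1579  0.2856] yaw -7.30 tilt [ 0.0022 -0.0007] F [-0.4 -1.   6.8] Tq [0.12 0.13 0.  ] op 0.0412 gf 40.1
t20.07 tcp [ 0.6182 -0.158   0.2854] yaw -7.30 tilt [ 0.0034 -0.001 ] F [-0.7  0.1  9.1] Tq [ 0.22  0.13 -0.07] op 0.0409 gf 40.3
[[ 59  72  10   6   2   9   4   9   0   8  16  12  15  43  46  23  25  15   7  34  47  40  45   0  12   9   1   0  18  67]
 [ 62  71   7  12  16   8  11   1   1  19   0  18  21  44  43  26  18   0  24  29  41  46  37  21   3  15   3   0   3   3]
 [ 61  73  13   0   5  13  14  10  15   1  14  18  25  43  40  35  21   2  17  20  39  54  46  26   0   7   5   3   9   0]
 [ 60  87  10   9   8   3   6   2   0   4   9  12  31  40  40  33   6   3   5  16  40  39  46  41  15   1   1  15   0   0]
 [ 60 117  23   3  18   9  16   9  10   2   8  12  33  41  36  25   9   0   6   6  21  46  47  39  34   0  10   3  13   0]
 [ 59 109   3  11   6   2   7   5  14   3  13   5  39  45  32  28   0   4   8   0   8  37  50  43 
[... 2031 characters left out ...]
 85  85  89  87  90  88  88  88  87  81  86  82  80  72  61  67  96  85  32  10   0]
 [  0  11   0   0   8   0   0  44  62  83  88  92  88  90  94  89  91  89  91  86  84  79  78  70  64  87  90  65  18   2]
 [  8  14  10   7   9   8  13  50  60  77  81  88  85  88  91  84  91  91  95  83  80  78  80  65  68  82  91  85  31   0]
 [  0   7   3   5   3   7  30  71  75  77  81  81  87  89  87  85  86  86  89  84  84  76  80  71  68  76  84  77  31   1]
 [  1   0   4   5   1  19  61  88  92  81  79  86  84  90  88  89  89  85  85  87  82  77  74  67  68  76  53  57  43   0]
 [ 10   5  11  13   0  10  71  91  92  76  79  86  89  90  92  88  90  88  85  83  82  76  73  70  72  82  64  67  33   0]]
```

```bash
python3 -m jog '.38 0 0 -.0015 0;.38 0 0 -.0012 0;.38 0 0 0 0;.38 0 0 0 0;.38 0 0 0 0'>/dev/null; python3 st.py; python3 - <<'E'
from h import *
snap('scene','pics/scene10.png')
b=np.load('pics/scene10.npz')['im'].mean(2);a=np.load('pics/scene9.npz')['im'].mean(2);print(abs(a-b)[185:215,218:250].max())
S='pics/scene10.png'; c,s=np.cos(-.1274),np.sin(-.1274); T=(.6175,-.1578)
for x,y in((0,.0235),(0,-.0235),(.0185,-.0225),(.0185,.0225),(.041,0)): print(x,y,np.round(proj(S,(T[0]+c*x-s*y,T[1]+s*x+c*y,.093)),1))
E
```

```text
t20.53 tcp [ 0.6173 -0.1578  0.2859] yaw -7.31 tilt [-0.  0.] F [-0.5 -0.   2. ] Tq [ 0.08  0.09 -0.  ] op 0.0414 gf 39.8
33.33333333333333
0 0.0235 [244.4 203.3]
0 -0.0235 [232.  195.7]
0.0185 -0.0225 [227.3 199.6]
0.0185 0.0225 [239.2 206.9]
0.041 0 [227.  207.9]
```

The ring is level on the washer around the groove, with its lugs where the model puts them. I ease off the last push and hand in.

```bash
python3 -m jog '.38 0 0 -.0008 0;.38 0 0 0 0;.38 0 0 0 0;.38 0 0 0 0'>/dev/null; python3 st.py; python3 -c "
from plant import robot
print(robot.close_job())"
```

```text
t20.92 tcp [ 0.6171 -0.1577  0.2862] yaw -7.31 tilt [-0.0008  0.0003] F [ 0.2  1.1 -1.2] Tq [ 0.02  0.05 -0.03] op 0.0409 gf 39.6
the job is handed in; nothing more can be done
None
```

Job handed in at 20.9 s: both flaps are folded well back, and the ring is held spread on the squeezed pliers, around the tap column at groove level and lying on the washer; the hand-in gave no verdict.

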